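# Load, clamp and start the sample shaker

### The job

Get the sample jars shaking: stand every coloured-lid jar from the table upright in the shaker's tray, swing the blue hold-down bar over them until it clicks home against its stop, and then turn the black lock collar on the bar's post clockwise as far as its locked mark. Only after that flick the power bar's toggle on, and last of all click the controller's speed dial clockwise to setting 5, its green mark. Leave the other things on the bench where they are.

Things in the scene. Friction and masses are not known exactly. Their poses are not given: they have to be found in the camera images.
- jar_red: a white plastic jar with a red screw lid, closed and full: 54 mm across (lid 55 mm), 80 mm tall (the lid is the top 18 mm), about 0.18 kg; origin at the centre of its underside, z up along the jar. May be absent.
- jar_blue: a white plastic jar with a blue screw lid, closed and full: 54 mm across (lid 55 mm), 80 mm tall (the lid is the top 18 mm), about 0.18 kg; origin at the centre of its underside, z up along the jar. May be absent.
- jar_green: a white plastic jar with a green screw lid, closed and full: 54 mm across (lid 55 mm), 80 mm tall (the lid is the top 18 mm), about 0.18 kg; origin at the centre of its underside, z up along the jar. May be absent.
- jar_orange: a white plastic jar with a orange screw lid, closed and full: 54 mm across (lid 55 mm), 80 mm tall (the lid is the top 18 mm), about 0.18 kg; origin at the centre of its underside, z up along the jar. May be absent.
- shaker: the fixed bench shaker: white housing 160 mm (its x) by 400 mm (its y, from -180 to +220), 68 mm high; origin at table level under the tray's middle, x away from the robot at yaw 0, z up. On its platform: the jar tray, the bar's post at y = +185 mm, and the bar's catch block at y = -155 mm (155 mm high, with a stop lip to 190 mm on its -x side).
- tray (a point): centre of the tray floor, 85 mm above the table, axes as the shaker's. Inside it is 85 mm along x by 270 mm along y; the rails rise 25 mm above the floor and are 5 mm thick. Four jars fit in a row at y = -94, -31, +31, +94 mm. Loaded: upright on the floor, within 22 mm in x and 115 mm in y of this point (anywhere between the rails).
- bar_hinge (a point): point on the vertical axis of the post (shaker x 0, y +185 mm) at the bar's mid height, 178 mm above the table; axes as the shaker's. Bar and collar both turn about this axis.
- bar (a joint): angle of the blue hold-down bar (28 mm wide, 171 to 185 mm above the table, 348 mm long; jar tops are at 165). 0: parked, along shaker +x turned 0.35 rad towards +y; grows clockwise from above; end stop 1.921: along shaker -y, over the tray. Starts 0 to 0.35. Stiff (0.22 N m); from 1.86 a ball catch resists (0.4 N m in all), its peak at 1.89, then holds it home (over 1.895).
- bar_grip (a point): on the black upright handle of the bar, 100 mm from the post axis, 212 mm above the table, on the handle's axis. The handle is round, 22 mm across, and stands from 185 to 235 mm above the table; z up, x along the bar away from the post.
- collar (a joint): angle in rad of the black knurled lock collar round the post, above the bar; grows clockwise from above; starts 0 to 0.3; the locked mark is its end stop at 1.2, where the white line on the collar meets the red line on the spindle top (pointing to shaker -x). Locked means 1.12 or more. Stiff (0.12 N m), stays where left.
- collar_grip (a point): on the collar's axis, 206 mm above the table, z up, x along the collar's white line. The collar is a round ring 54 mm across, from 188 to 218 mm above the table, with the bar's top 3 mm below it and the spindle end 4 mm proud of it.
- controller: the fixed speed controller box: 110 mm (its x) by 140 mm (its y), top face at 60 mm; origin under its middle at table level. The dial sits on the middle of its top.
- dial (a joint): angle of the speed dial, a switch with clicks 0 to 6, 0.524 rad apart: setting k is k x 0.524, growing clockwise from above; 5 is 2.618 (within 0.13), the end stop is 6. Starts in 0, 1 or 2 (rarely balanced halfway). Springs pull it to the nearest click (0.07 N m). Pointer: to controller +y at 0, +x at 3, -y at 6; panel ticks: red at 0, green at 5, the rest white.
- dial_grip (a point): on the dial's axis, 87 mm above the table, z up, x along the pointer. The dial is a grey skirt 54 mm across up to 69 mm above the table, with an upright grip bar on it 14 mm thick (across x), 46 mm long (along x), top at 99 mm; a white line marks the pointer end.
- power_bar: the fixed aluminium power bar, 56 mm (its x) by 300 mm (its y), 40 mm high; origin under its middle. The toggle stands at its y = -110 mm end.
- switch (a joint): angle in rad of the toggle on the power bar; 0 is off (leaning to the power bar's -x, towards the robot), 0.8 is on (leaning to +x, towards the green line). On means above 0.7. It takes about 1 N at the tip and stays where it is left, so push it all the way.
- switch_tip (a point): centre of the toggle's red ball tip, 16 mm across, 50 mm from the toggle's pivot, which is 42 mm above the table; the steel bat below it is 10 mm thick. The tip moves from 19 mm on the -x side to 19 mm on the +x side.
- tape: yellow tape roll lying flat, 100 mm across, 25 mm high; leave alone. Origin under its middle.
- scoop: stainless scoop, about 200 mm long, up to 20 mm high, with its bowl (62 mm across) at 60 mm along its x; leave alone.
- bin: small black bin, 110 x 130 x 90 mm high; leave alone. Origin under its middle.
Things that resemble listed ones, but are neither listed nor needed, are in the scene too. What is shaped like the jar_orange but yellow is not meant. Leave any purple look-alike of the jar_red alone.

How it is judged:
On the way, in this order (a step that is already met when the one before it is completed fails the run):
1. every jar stands upright in the tray (x of jar_red in the frame of tray between -0.022 and 0.022 m and y of jar_red in the frame of tray between -0.115 and 0.115 m and z of jar_red in the frame of tray between -0.006 and 0.008 m and angle between each of jar_red, jar_blue, jar_green, jar_orange's own z axis and vertical below 0.12 rad and x of jar_blue in the frame of tray between -0.022 and 0.022 m and y of jar_blue in the frame of tray between -0.115 and 0.115 m and z of jar_blue in the frame of tray between -0.006 and 0.008 m and x of jar_green in the frame of tray between -0.022 and 0.022 m and y of jar_green in the frame of tray between -0.115 and 0.115 m and z of jar_green in the frame of tray between -0.006 and 0.008 m and x of jar_orange in the frame of tray between -0.022 and 0.022 m and y of jar_orange in the frame of tray between -0.115 and 0.115 m and z of jar_orange in the frame of tray between -0.006 and 0.008 m), for 0.2 s.
2. the hold-down bar is home in its catch (value of joint bar above 1.895 rad), for 0.2 s.
3. the lock collar is at its locked mark (value of joint collar above 1.12 rad), for 0.2 s.
4. the power bar is switched on (value of joint switch above 0.7 rad), for 0.2 s.
5. the dial rests at setting 5 (value of joint dial between 2.488 and 2.748 rad), for 0.3 s.
At the end, for the whole second after the job is handed in: every jar present stands upright (within 0.12 rad) and still on the tray floor between the rails (within 22 mm in x and 115 mm in y of the tray's middle), the bar is at 1.895 rad or more, the collar at 1.12 or more, the switch above 0.7, the dial within 0.13 rad of 2.618 (setting 5) (all of step 1 and all of step 5 and value of joint bar above 1.895 rad and value of joint collar above 1.12 rad and value of joint switch above 0.7 rad and linear speed of each of jar_red, jar_blue, jar_green, jar_orange below 0.03 m/s); the robot touches nothing.
It fails at once if a bystander is pushed more than 30 mm from its place (distance of any of tape, scoop, bin from where it was at the start of the episode above 0.03 m).
Of jar_red, jar_blue, jar_green, jar_orange only 2 to 4 are there at a start; the rules pass over those that are not, and their reading is None.
At some moment in a run one of jar_red, jar_blue, jar_green, jar_orange may be knocked a few centimetres aside while the robot is not near it.
It also fails if it takes over 210 s, if anything falls off the work surface, if the arm or the gripper's body presses on something with over 40 N, if the wrist force passes 120 N, or if a joint passes its speed limit or range.

### The arm

A 7-joint arm with a two-finger parallel gripper is mounted at the origin on the work surface. World frame = base frame: x ahead of the robot, y to its left, z up, the work surface at z = 0. Lengths are in m, angles in rad, forces in N, time in s.
With the tool pointing down it reaches from about 0.4 to 0.875 m from the base axis. Payload 19.3 kg.
Tool frame: the origin (TCP) lies at the very end of the fingers, on their centre line; the grasp point (between the pads) lies 19 mm behind it; z points along the fingers, y is the line along which they close (so a half turn about z gives the same grasp; the last joint's range is limited). The gripper opens to 85 mm and grips with 20 to 120 N. Pads are 22 mm wide; open, the fingers measure 114 mm over their backs; the gripper's body (76 mm by 85 mm) begins 54 mm behind the grasp point. The pads swing forward as they close: fully open they stand 13 mm farther back than shut.
Start: joints at [-1.349, 0.521, -0.036, 1.599, 0.021, 1.021, -0.113], TCP at [0.18, 0.599, 0.231] pointing down, gripper open.
Joint ranges: [-2.91, 2.91], [-0.3, 2.13], [-1.5, 1.42], [0.17, 2.43], [-1.26, 4.41], [0.16, 1.93], [-2.52, 2.52]. Speed limits (rad/s): [1.89, 1.89, 2.39, 2.39, 3.01, 3.01, 3.01].

### API

Orientations are given as [roll, pitch, yaw] about the fixed x, y, z axes, in that order (R = Rz(yaw) Ry(pitch) Rx(roll)).
In Python, from workcell import bot gives the robot as it stands.
- The arm moves only by the tool jog_arm, never from a script. Its argument "motion" is a list of rows, each a list of 5 numbers: the shift along the tool's x, y, z scaled (see below), then the turn about the tool's z scaled (see below), then the opening, from 0 (shut) to 1 (fully open). A call has 1 to 12 rows; each row shifts and turns the commanded pose from where the row before left it, along the tool's axes as they then stand; what a row does not reach is not made up. The controller multiplies each number of a shift by 30 mm and each number of a turn by 0.08 rad. A row lasts 1/10 s, in which the tool goes at most 50 mm and 8.59 degrees, less where a joint would pass 70% of its speed; a pose out of reach is approached as far as the arm can. A call with a number of a shift or a turn outside -1 to 1 is refused whole. A call with a gripper value outside its range is refused whole. The fingers move at their own pace and stop on an object; "newtons" is the grip in N (left out, the last holds). Time passes only in rows, so rows that do not move let the fingers close. It gives the time, the measured TCP pose, the force, the opening and the grip force at its end, in the units of the state.
- bot.observe(): the state, without advancing time (a new reading comes with each control period).
- bot.grab_frame(name): name is "side" or "top"; returns a dict with "pixels" (400x640x3 uint8, red, green, blue), "fovy" (degrees; the focal length in pixels is half the picture's height over the tangent of half this angle, whatever the lens; pixels are square), "cx", "cy" (the principal point, pixels), "rvec" (rotation vector, rad) and "tvec" (3), from world to camera coordinates, as OpenCV has them. Camera axes: x right, y down, z forward; pixel columns grow to the right and rows downward; lengths in m; the calibration is good to about 2 mm. A picture is of the moment at which its call begins. There is no depth.
- bot.job_done(): hands the job in; it is judged then, once.
The state is a dict: "clock": time; "qpos": joint angles; "qd": joint speeds; "joint_efforts": joint torques, N m; "position": TCP position; "tool_rot": TCP orientation; "force": force on the tool from outside, world axes, zero at the start; "moment": the same for the moment, N m; "grip_width": finger opening in m; "finger_force": force on a finger pad.
Only numpy, scipy, OpenCV 4.12 (cv2) and the standard library are available. Lean on these libraries where they do the work, as an engineer would, in place of code of your own. Each camera call takes 0.05 s, during which the arm holds its last target. There are 200 camera calls.

## Working session

There is one attempt and no reset: what is moved stays moved. The work goes in short steps, Python scripts to look and compute and a tool call to move; the robot and the scene stay as the last step left them, time stands still between calls to the robot, and variables do not carry over. Pictures are saved under pics/ and viewed, at most 14 in all, crops included, and the job is handed in when it is done.

Besides the shell and the picture viewer there is one more tool, called after ">>>" as name(argument=value, ...), one argument or row to a line, values as JSON. jog_arm: Moves the arm, as the interface text tells. Shifts and turns lie within -1 to 1; 1 stands for 30 mm of shift or 0.08 rad of turn. Its arguments: {"type":"object","properties":{"motion":{"type":"array","items":{"type":"array","items":{"type":"number"}}},"newtons":{"type":"number"}},"required":["motion"]}

```bash
mkdir -p pics; cat > h.py <<'E'
import numpy as np, cv2
from workcell import bot
def cam(n):
    f=bot.grab_frame(n); p=f["pixels"]; F=p.shape[0]/2/np.tan(np.radians(f["fovy"])/2)
    K=np.array([[F,0,f["cx"]],[0,F,f["cy"]],[0,0,1]]); R=cv2.Rodrigues(np.array(f["rvec"],float))[0]
    return dict(p=p,K=K,R=R,t=np.array(f["tvec"],float).ravel())
def ray(c,u,v,z):
    d=c["R"].T@np.linalg.inv(c["K"])@[u,v,1]; o=-c["R"].T@c["t"]; return o+d*(z-o[2])/d[2]
def proj(c,P):
    q=c["K"]@(c["R"]@np.array(P,float)+c["t"]); return q[:2]/q[2]
def save(c,name,box=None,s=1):
    p=c["p"]
    if box: p=p[box[1]:box[3],box[0]:box[2]]
    cv2.imwrite("pics/"+name,cv2.resize(p[:,:,::-1],None,fx=s,fy=s,interpolation=cv2.INTER_CUBIC))
E
python3 - <<'E'
from h import *
s=bot.observe(); print({k:np.round(v,3) for k,v in s.items()})
for n in("top","side"):
    c=cam(n); save(c,n+"0.png",None,1.25); print(n,-c["R"].T@c["t"],c["K"][0,0],c["K"][:2,2])
E
```

```text
{'clock': np.float64(0.0), 'qpos': array([-1.349,  0.522, -0.036,  1.6  ,  0.021,  1.021, -0.113]), 'qd': array([-0.001, -0.   ,  0.   , -0.   ,  0.   , -0.001,  0.001]), 'joint_efforts': array([ 0.0000e+00, -9.2710e+01,  1.9800e+00, -3.6995e+01,  1.8000e-02,
        8.0000e-03,  0.0000e+00]), 'position': array([0.18 , 0.598, 0.231]), 'tool_rot': array([-3.14,  0.  ,  2.85]), 'force': array([0.586, 0.297, 1.49 ]), 'moment': array([-0.006,  0.022,  0.01 ]), 'finger_force': np.float64(0.0), 'grip_width': np.float64(0.085)}
top [ 0.34209675 -0.06509505  1.22106236] 368.88424790246506 [322.54790666 194.47435652]
side [-0.08758174 -0.60308978  0.94191678] 426.4773089365972 [323.26156853 200.21377176]
```

View pics/top0.png

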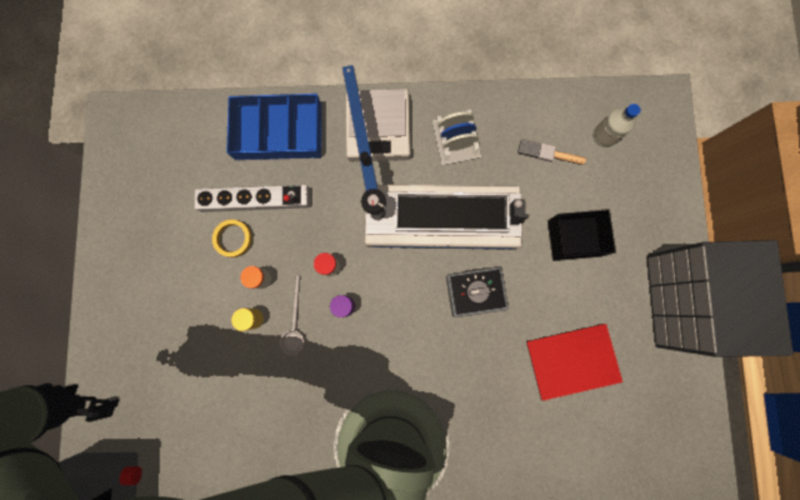

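View pics/side0.png

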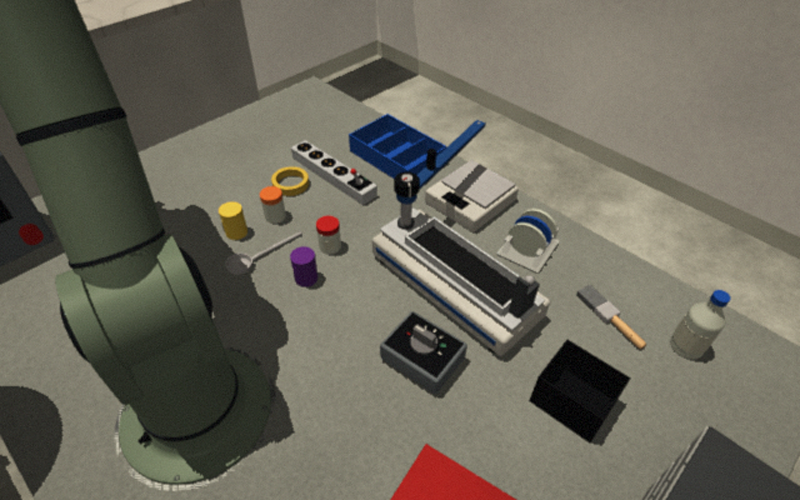

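Candidates for jars (800-px top view): red lid (325,264) and orange lid (251,277) match. Yellow (243,320) and purple (341,306) are the look-alikes, and the bottle's blue cap (630,110) is not a jar. No blue or green jar is visible. Next, close crops.

```bash
python3 - <<'E'
from h import *
c=cam("top"); d=cam("side")
a=cv2.resize(c["p"][140:270,150:420],None,fx=2.95,fy=2.95,interpolation=cv2.INTER_CUBIC)
cv2.imwrite("pics/cropA.png",a[:,:,::-1])
save(d,"cropB.png",(180,90,450,290),2.95)
hsv=cv2.cvtColor(c["p"],cv2.COLOR_RGB2HSV)
for n,u,v in(("red",260,211),("orange",201,222)):
    h0=int(hsv[v,u,0]); dh=np.abs((hsv[...,0].astype(int)-h0+90)%180-90)
    m=((dh<6)&(hsv[...,1]>130)&(hsv[...,2]>60)).astype(np.uint8)
    k,l,st,ce=cv2.connectedComponentsWithStats(m); i=l[v,u]
    print(n,st[i],ce[i],ray(c,*ce[i],0.08))
E
```

```text
red [251 202  18  18 256] [259.5        210.56640625] [0.45637039 0.1532373  0.08      ]
orange [192 213  19  18 267] [201.19850187 221.33333333] [0.42712595 0.33541162 0.08      ]
```

View pics/cropA.png

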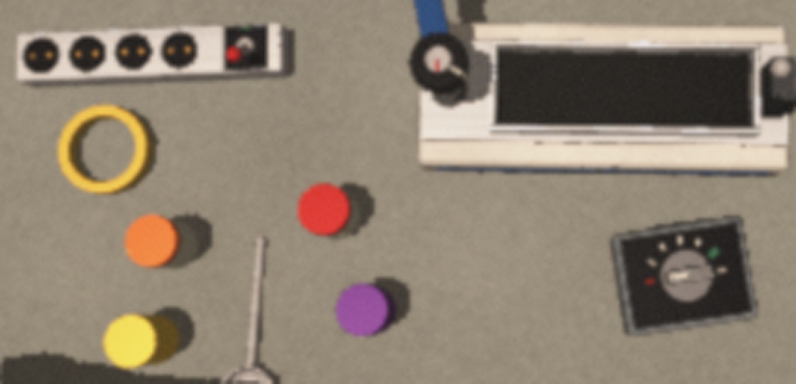

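View pics/cropB.png

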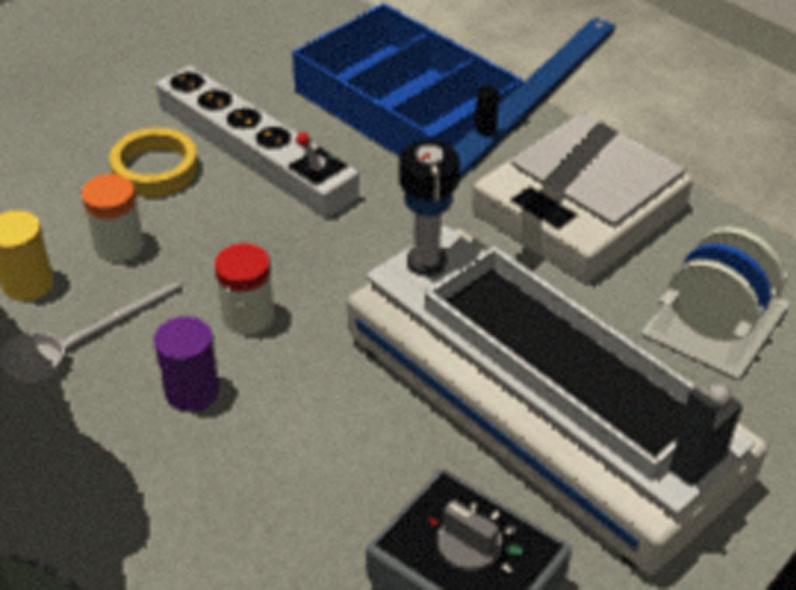

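Crops confirm it: the red jar (A 323,209) and the orange jar (A 150,240) have white bodies, while yellow and purple are coloured all over. The bar is parked, and the dial pointer is at the red tick (0). The toggle (ball at A 233,54) leans towards the robot.

```bash
python3 - <<'E'
from h import *
c=cam("top"); d=cam("side")
A=lambda x,y,z:ray(c,150+x/2.95,140+y/2.95,z)
B=lambda x,y,z:ray(d,180+x/2.95,90+y/2.95,z)
pr=lambda n,p:print(n,np.round(p,4))
for n,x,y,z in(("post",436,62,.222),("rTL",494,44,.11),("rTR",757,48,.11),("rBR",757,131,.11),("rBL",492,128,.11),("hBL",420,166,.068),("hBR",787,169,.068),
 ("cTL",612,236,.06),("cTR",740,217,.06),("cBR",757,316,.06),("cBL",628,334,.06),("dial",686,275,.075),("pTL",18,36,.04),("pTR",280,24,.04),("pBR",281,71,.04),("pBL",19,83,.04),("ball",233,54,.088),("tape",104,149,.0125),("scoop",258,238,.01),("bowl",248,384,.01),("purple",362,309,.08)): pr(n,A(x,y,z))
for n,x,y,z in(("spostS",430,155,.222),("rail near-left S",427,293,.11),("rail near right",662,462,.11),("dialtop",472,520,.095),("ball",303,139,.088)): pr(n,B(x,y,z))
print(150+0,)
E
```

```text
post [0.5776 0.0196 0.222 ]
rTL [ 0.6216 -0.0319  0.11  ]
rTR [ 0.6098 -0.3057  0.11  ]
rBR [ 0.5223 -0.301   0.11  ]
rBL [ 0.5325 -0.028   0.11  ]
hBL [0.5004 0.0513 0.068 ]
hBR [ 0.4874 -0.3395  0.068 ]
cTL [ 0.4211 -0.1519  0.06  ]
cTR [ 0.4381 -0.2886  0.06  ]
cBR [ 0.3334 -0.3011  0.06  ]
cBL [ 0.3177 -0.165   0.06  ]
dial [ 0.3776 -0.2265  0.075 ]
pTL [0.6632 0.5056 0.04  ]
pTR [0.6688 0.2096 0.04  ]
pBR [0.6149 0.2081 0.04  ]
pBL [0.6092 0.5023 0.04  ]
ball [0.6239 0.2488 0.088 ]
tape [0.5364 0.4152 0.0125]
scoop [0.4317 0.2396 0.01  ]
bowl [0.2715 0.249  0.01  ]
purple [0.3499 0.1123 0.08  ]
spostS [0.5818 0.0156 0.222 ]
rail near-left S [ 0.5341 -0.0303  0.11  ]
rail near right [ 0.529  -0.3082  0.11  ]
dialtop [ 0.3817 -0.2287  0.095 ]
ball [0.627  0.2477 0.088 ]
150
```

>>> jog_arm(
  motion=[
    [0,0,0,1,1],
    [0,0,0,1,1],
    [0,0,0,1,1],
    [0,0,0,1,1],
    [0,0,0,1,1],
    [0,0,0,1,1],
    [0,0,0,1,1],
    [0,0,0,1,1],
    [0,0,0,1,1],
    [0,0,0,1,1],
    [0,0,0,1,1],
    [0,0,0,1,1],
  ],
)

```text
clock: 1.5
position: [0.1798, 0.5985, 0.2312]
tool_rot: [-3.141, 0.0, 1.887]
force: [-0.6, 0.2, 0.0]
grip_width: 0.0856
finger_force: 0.0
```

>>> jog_arm(
  motion=[
    [0,0,0,1,1],
    [0,0,0,1,1],
    [0,0,0,1,1],
    [0,0,0,1,1],
    [0,0,0,0,1],
  ],
  newtons=40,
)

```text
clock: 2.0
position: [0.1797, 0.5985, 0.2312]
tool_rot: [3.142, 0.0, 1.568]
force: [-0.4, -1.4, 0.2]
grip_width: 0.0848
finger_force: 0.0
```

>>> jog_arm(
  motion=[
    [-0.88,0.82,0,0,1],
    [-0.88,0.82,0,0,1],
    [-0.88,0.82,0,0,1],
    [-0.88,0.82,0,0,1],
    [-0.88,0.82,0,0,1],
    [-0.88,0.82,0,0,1],
    [-0.88,0.82,0,0,1],
    [-0.88,0.82,0,0,1],
    [-0.88,0.82,0,0,1],
    [-0.88,0.82,0,0,1],
    [0,0,1,0,1],
    [0,0,0,0,1],
  ],
)

```text
clock: 3.2
position: [0.4249, 0.3328, 0.1991]
tool_rot: [-3.139, 0.003, 1.571]
force: [-0.4, -0.3, 0.3]
grip_width: 0.0853
finger_force: 0.0
```

```bash
cat >> h.py <<'E'
def lids():
    for n in("top","side"):
        c=cam(n); hsv=cv2.cvtColor(c["p"],cv2.COLOR_RGB2HSV); o=[]
        for nm,lo,hi in(("red",-5,5),("orange",6,15)):
            h=((hsv[...,0].astype(int)+90)%180)-90
            m=((h>=lo)&(h<=hi)&(hsv[...,1]>130)&(hsv[...,2]>60)).astype(np.uint8)
            k,l,st,ce=cv2.connectedComponentsWithStats(m)
            for i in range(1,k):
                if 40<st[i,4]<900: print(n,nm,st[i,4],np.round(ce[i]),np.round(ray(c,*ce[i],.08 if n=="top" else .073),3))
E
python3 - <<'E'
from h import *
lids(); c=cam("side"); save(c,"s1.png",(140,60,440,260),2)
E
```

```text
top red 255 [260. 210.] [0.457 0.153 0.08 ]
top orange 266 [201. 221.] [0.427 0.335 0.08 ]
top orange 71 [636. 231.] [ 0.365 -0.989  0.08 ]
top orange 55 [614. 293.] [ 0.187 -0.903  0.08 ]
top orange 61 [632. 304.] [ 0.152 -0.949  0.08 ]
top orange 257 [630. 384.] [-0.07  -0.913  0.08 ]
side red 252 [262. 180.] [0.458 0.153 0.073]
side red 229 [ 24. 187.] [-0.043  0.606  0.073]
side orange 223 [217. 156.] [0.428 0.336 0.073]
```

View pics/s1.png

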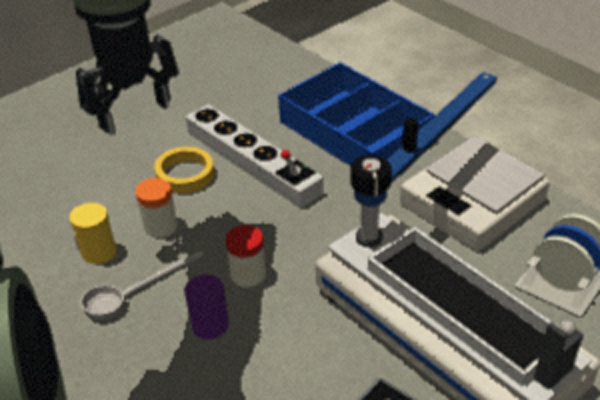

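>>> jog_arm(
  motion=[
    [0.08,0.08,0.9,0,1],
    [0,0,0.9,0,1],
    [0,0,0.9,0,1],
    [0,0,0.9,0,1],
    [0,0,0.9,0,1],
    [0,0,0.37,0,1],
    [0,0,0,0,1],
    [0,0,0,0,0],
    [0,0,0,0,0],
    [0,0,0,0,0],
    [0,0,0,0,0],
    [0,0,0,0,0],
  ],
  newtons=40,
)

```text
clock: 4.55
position: [0.4286, 0.3374, 0.0567]
tool_rot: [3.14, -0.002, 1.57]
force: [-1.0, -0.6, 11.7]
grip_width: 0.0537
finger_force: 39.7
```

>>> jog_arm(
  motion=[
    [0,0,-0.5,0,0],
    [0,0,-1,0,0],
    [0,0,-1,0,0],
    [0,0,-1,0,0],
    [0,0,-1,0,0],
    [0,0,-1,0,0],
    [-0.5,0,0,0,0],
    [-1,0,0,0,0],
    [-1,0,0,0,0],
    [-1,0,0,0,0],
    [-1,0,0,0,0],
    [-1,0,0,0,0],
  ],
)

```text
clock: 5.75
position: [0.4273, 0.17, 0.2202]
tool_rot: [3.142, -0.0, 1.57]
force: [1.1, 0.5, -2.1]
grip_width: 0.0535
finger_force: 43.1
```

>>> jog_arm(
  motion=[
    [-1,0,0,0,0],
    [-1,0,0,0,0],
    [-1,0,0,0,0],
    [-1,0,0,0,0],
    [-1,0,0,0,0],
    [-1,0,0,0,0],
    [-1,0,0,0,0],
    [-1,0,0,0,0],
    [-1,0,0,0,0],
    [-1,0,0,0,0],
    [-1,0.3,0,0,0],
    [-1,0.5,0,0,0],
  ],
)

```text
clock: 6.95
position: [0.4505, -0.1897, 0.2204]
tool_rot: [3.141, -0.001, 1.569]
force: [1.1, 1.7, -0.7]
grip_width: 0.0534
finger_force: 43.1
```

>>> jog_arm(
  motion=[
    [-0.5,0.5,0,0,0],
    [0,1,0,0,0],
    [0,1,0,0,0],
    [0,1,0,0,0],
    [0,0.5,0,0,0],
    [0,0,0,0,0],
    [0,0,0.8,0,0],
    [0,0,0.8,0,0],
    [0,0,0.6,0,0],
    [0,0,0.3,0,0],
    [0,0,0,0,0],
  ],
)

```text
clock: 8.05
position: [0.5703, -0.2035, 0.1446]
tool_rot: [-3.14, -0.0, 1.569]
force: [0.1, -0.5, -1.2]
grip_width: 0.0534
finger_force: 43.0
```

```bash
python3 - <<'E'
from h import *
lids(); c=cam("side"); save(c,"s2.png",(260,100,460,280),3)
E
```

```text
top red 56 [261. 205.] [0.475 0.148 0.08 ]
top red 210 [104. 380.] [-0.036  0.613  0.08 ]
top orange 112 [634. 229.] [ 0.373 -0.984  0.08 ]
top orange 69 [613. 298.] [ 0.171 -0.898  0.08 ]
top orange 108 [634. 301.] [ 0.162 -0.956  0.08 ]
top orange 43 [623. 308.] [ 0.142 -0.921  0.08 ]
top orange 318 [629. 383.] [-0.065 -0.912  0.08 ]
side red 239 [262. 180.] [0.457 0.153 0.073]
side red 248 [ 24. 187.] [-0.043  0.606  0.073]
side orange 189 [388. 203.] [ 0.649 -0.17   0.073]
```

View pics/s2.png

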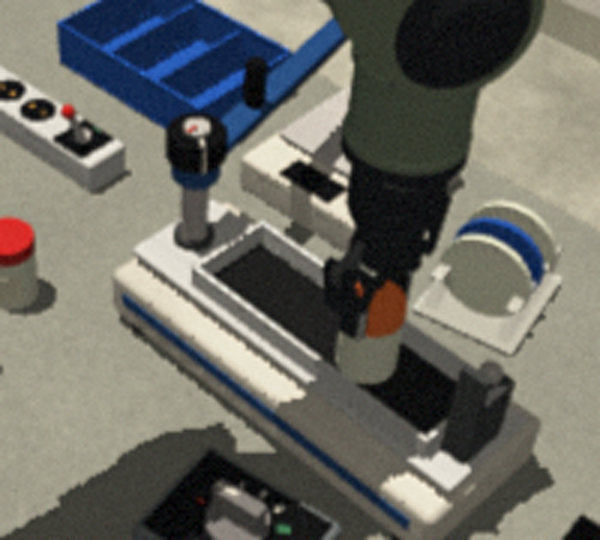

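Orange jar hangs inside the tray at (370,340), just above the floor. The red jar is still at its place.

>>> jog_arm(
  motion=[
    [0,0,0.1,0,0],
    [0,0,0,0,0],
    [0,0,0,0,0.9],
    [0,0,0,0,0.9],
    [0,0,0,0,0.9],
    [0,0,-1,0,1],
    [0,0,-1,0,1],
    [0,0,-1,0,1],
    [0,-1,0,0,1],
    [0,-1,0,0,1],
    [0,-1,0,0,1],
    [0,-0.7,0,0,1],
  ],
)

```text
clock: 9.4
position: [0.4586, -0.2034, 0.2324]
tool_rot: [3.142, -0.0, 1.569]
force: [0.5, -1.1, 0.4]
grip_width: 0.0855
finger_force: 0.0
```

>>> jog_arm(
  motion=[
    [1,0,0,0,1],
    [1,0,0,0,1],
    [1,0,0,0,1],
    [1,0,0,0,1],
    [1,0,0,0,1],
    [1,0,0,0,1],
    [1,0,0,0,1],
    [1,0,0,0,1],
    [1,0,0,0,1],
    [1,0,0,0,1],
    [1,0,0,0,1],
    [0.9,0,0,0,1],
  ],
)

```text
clock: 10.6
position: [0.4607, 0.1552, 0.2324]
tool_rot: [3.141, -0.0, 1.57]
force: [0.6, 0.3, 0.5]
grip_width: 0.0854
finger_force: 0.0
```

```bash
python3 - <<'E'
from h import *
print(bot.observe()["position"]);lids(); c=cam("side");u=np.array([388,203]);print(ray(c,*u,.16))
E
```

```text
[0.46065183 0.15516843 0.23238854]
top red 257 [260. 211.] [0.456 0.153 0.08 ]
top red 216 [104. 380.] [-0.036  0.613  0.08 ]
top orange 319 [376. 166.] [ 0.588 -0.214  0.08 ]
top orange 43 [635. 235.] [ 0.355 -0.986  0.08 ]
top orange 41 [634. 289.] [ 0.197 -0.961  0.08 ]
top orange 152 [627. 305.] [ 0.152 -0.935  0.08 ]
top orange 54 [602. 365.] [-0.015 -0.841  0.08 ]
top orange 273 [630. 384.] [-0.069 -0.912  0.08 ]
side red 240 [262. 180.] [0.457 0.153 0.073]
side red 235 [ 24. 187.] [-0.043  0.605  0.073]
side orange 349 [384. 203.] [ 0.643 -0.16   0.073]
[ 0.57551837 -0.21227917  0.16      ]
```

>>> jog_arm(
  motion=[
    [-0.07,-0.12,1,0,1],
    [0,0,1,0,1],
    [0,0,1,0,1],
    [0,0,1,0,1],
    [0,0,1,0,1],
    [0,0,0.8,0,1],
    [0,0,0,0,1],
    [0,0,0,0,0],
    [0,0,0,0,0],
    [0,0,0,0,0],
    [0,0,0,0,0],
    [0,0,0,0,0],
  ],
)

```text
clock: 11.95
position: [0.458, 0.1518, 0.0598]
tool_rot: [3.139, -0.001, 1.57]
force: [-0.0, -1.5, 10.7]
grip_width: 0.054
finger_force: 39.8
```

>>> jog_arm(
  motion=[
    [0,0,-0.5,0,0],
    [0,0,-1,0,0],
    [0,0,-1,0,0],
    [0,0,-1,0,0],
    [0,0,-1,0,0],
    [0,0,-1,0,0],
    [-0.5,0,0,0,0],
    [-1,0,0,0,0],
    [-1,0,0,0,0],
    [-1,0,0,0,0],
    [-1,0,0,0,0],
    [-1,0,0,0,0],
  ],
)

```text
clock: 13.15
position: [0.4564, -0.0151, 0.2234]
tool_rot: [3.141, -0.0, 1.57]
force: [1.0, 0.1, -1.0]
grip_width: 0.0532
finger_force: 43.4
```

>>> jog_arm(
  motion=[
    [-1,0,0,0,0],
    [-1,0,0,0,0],
    [-1,0.9,0,0,0],
    [-0.7,1,0,0,0],
    [0,1,0,0,0],
    [0,1,0,0,0],
    [0,0,0,0,0],
    [0,0,0.8,0,0],
    [0,0,0.8,0,0],
    [0,0,0.6,0,0],
    [0,0,0.35,0,0],
    [0,0,0,0,0],
  ],
)

```text
clock: 14.35
position: [0.5732, -0.1248, 0.1462]
tool_rot: [-3.141, 0.0, 1.569]
force: [0.0, -1.4, -0.9]
grip_width: 0.0536
finger_force: 43.4
```

>>> jog_arm(
  motion=[
    [0,0,0.05,0,0],
    [0,0,0,0,0],
    [0,0,0,0,0.9],
    [0,0,0,0,0.9],
    [0,0,0,0,0.9],
    [0,0,-1,0,1],
    [0,0,-1,0,1],
    [0,0,-1,0,1],
    [0,-1,-1,0,1],
    [0,-1,-1,0,1],
    [0,-1,-1,0,1],
    [0,-0.7,0,0,1],
  ],
)

```text
clock: 15.55
position: [0.4624, -0.1252, 0.3284]
tool_rot: [3.137, -0.0, 1.569]
force: [0.2, 0.6, -0.1]
grip_width: 0.0856
finger_force: 0.0
```

>>> jog_arm(
  motion=[
    [1,-0.3,0,0,1],
    [1,-0.3,0,0,1],
    [1,0,0,0,1],
    [1,0,0,0,1],
    [1,0,0,0,1],
    [1,0,0,0,1],
    [1,0,0,0,1],
    [1,0,0,0,1],
    [1,0,0,0,1],
  ],
)

```text
clock: 16.45
position: [0.445, 0.1468, 0.3255]
tool_rot: [3.141, -0.0, 1.57]
force: [0.5, -0.1, -0.2]
grip_width: 0.0854
finger_force: 0.0
```

```bash
python3 - <<'E'
from h import *
c=cam("top"); d=cam("side")
a=cv2.resize(c["p"][40:210,250:450],None,fx=3,fy=3,interpolation=cv2.INTER_CUBIC)
b=cv2.resize(d["p"][90:260,280:450],None,fx=3,fy=3,interpolation=cv2.INTER_CUBIC)
im=np.hstack([a,b]); im=cv2.resize(im,None,fx=.72,fy=.72)
cv2.imwrite("pics/tb.png",im[:,:,::-1]); print(im.shape, "scale 2.16, side x offset",600*.72)
E
```

```text
(367, 799, 3) scale 2.16, side x offset 432.0
```

View pics/tb.png

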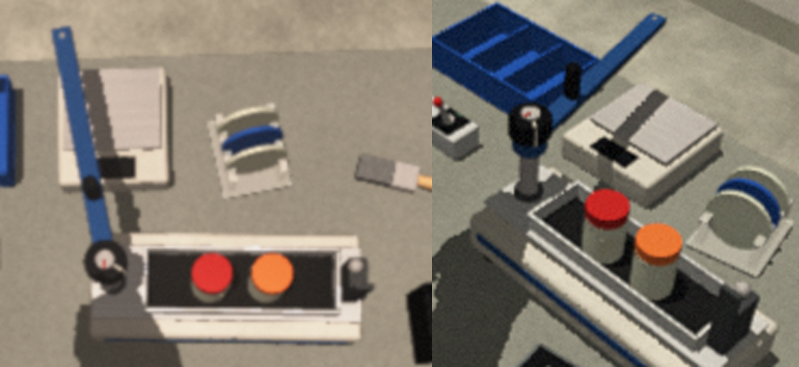

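Both jars stand upright in the tray: red at (211,273), orange at (272,272) in the top half. The bar still points away, its tip at (61,32) and handle at (92,187). The collar's white line points to lower right.

```bash
python3 - <<'E'
from h import *
c=cam("top"); d=cam("side")
A=lambda x,y,z:ray(c,250+x/2.16,40+y/2.16,z)
B=lambda x,y,z:ray(d,280+(x-432)/2.16,90+y/2.16,z)
for n,p in(("post",A(103,258,.222)),("tip",A(61,30,.185)),("handle mid",A(92,187,.212)),("red",A(211,273,.165)),("orange",A(272,273,.165)),("coll line end",A(121,268,.218)),
 ("S tip",B(658,18,.185)),("S htop",B(573,70,.235)),("S hbase",B(572,96,.185)),("S post",B(530,114,.222)),("S red",B(607,205,.163)),("S or",B(659,243,.163))): print(n,np.round(p,4))
E
```

```text
post [0.582  0.0199 0.222 ]
tip [0.917  0.0774 0.185 ]
handle mid [0.6804 0.034  0.212 ]
red [ 0.571  -0.1211  0.165 ]
orange [ 0.5688 -0.2032  0.165 ]
coll line end [ 0.5692 -0.0028  0.218 ]
S tip [0.9161 0.0725 0.185 ]
S htop [0.6738 0.0287 0.235 ]
S hbase [0.6828 0.0347 0.185 ]
S post [0.5803 0.0156 0.222 ]
S red [ 0.5745 -0.1225  0.163 ]
S or [ 0.5691 -0.2075  0.163 ]
```

>>> jog_arm(
  motion=[
    [-0.47,0.97,0,0,0.7],
    [-0.47,0.97,0,0,0.7],
    [-0.47,0.97,0,0,0.7],
    [-0.47,0.97,0,0,0.7],
    [-0.47,0.97,0,0,0.7],
    [-0.47,0.97,0,0,0.7],
    [-0.47,0.97,0,0,0.7],
    [-0.47,0.97,0,0,0.7],
    [0,0,0,0,0.7],
    [0,0,0.8,0,0.7],
    [0,0,0.8,0,0.7],
    [0,0,0,0,0.7],
  ],
  newtons=20,
)

```text
clock: 17.85
position: [0.6762, 0.0317, 0.2747]
tool_rot: [-3.137, 0.001, 1.569]
force: [0.1, 0.7, -0.6]
grip_width: 0.0595
finger_force: 0.0
```

>>> jog_arm(
  motion=[
    [0.1,0.06,0.9,0,0.7],
    [0,0,0.9,0,0.7],
    [0,0,0.8,0,0.7],
    [0,0,0,0,0.7],
    [0,0,0,0,0],
    [0,0,0,0,0],
    [0,0,0,0,0],
    [0,0,0,0,0],
  ],
)

```text
clock: 18.65
position: [0.6822, 0.0357, 0.2016]
tool_rot: [3.135, -0.0, 1.57]
force: [13.3, 0.1, 1.4]
grip_width: 0.0212
finger_force: 25.8
```

```bash
python3 - <<'E'
import numpy as np
P=np.array([.579,.018]); a=np.linspace(.168,-1.628,25); r=.1
p=P+r*np.c_[np.cos(a),np.sin(a)]; d=np.diff(p,axis=0)/.03
print(np.round(d[:,::-1],2).tolist()); print(p[-1])
E
```

```text
[[-0.25, 0.03], [-0.25, 0.01], [-0.25, -0.0], [-0.25, -0.02], [-0.25, -0.04], [-0.24, -0.06], [-0.24, -0.08], [-0.23, -0.1], [-0.22, -0.11], [-0.21, -0.13], [-0.2, -0.14], [-0.19, -0.16], [-0.18, -0.17], [-0.17, -0.19], [-0.15, -0.2], [-0.14, -0.21], [-0.12, -0.22], [-0.1, -0.23], [-0.09, -0.23], [-0.07, -0.24], [-0.05, -0.24], [-0.03, -0.25], [-0.01, -0.25], [0.0, -0.25]]
[ 0.57328275 -0.08183643]
```

>>> jog_arm(
  motion=[
    [-0.25,0.13,0,0,0],
    [-0.25,0.01,0,0,0],
    [-0.25,0,0,0,0],
    [-0.25,-0.02,0,0,0],
    [-0.25,-0.04,0,0,0],
    [-0.24,-0.06,0,0,0],
    [-0.24,-0.08,0,0,0],
    [-0.23,-0.1,0,0,0],
    [-0.22,-0.11,0,0,0],
    [-0.21,-0.13,0,0,0],
    [-0.2,-0.14,0,0,0],
    [-0.19,-0.16,0,0,0],
  ],
)

```text
clock: 19.85
position: [0.6621, -0.0507, 0.2014]
tool_rot: [3.132, 0.004, 1.568]
force: [28.2, -14.5, -12.0]
grip_width: 0.0211
finger_force: 23.6
```

>>> jog_arm(
  motion=[
    [-0.07,0.13,0,0,0],
    [-0.19,-0.17,0,0,0],
    [-0.18,-0.19,0,0,0],
    [-0.16,-0.2,0,0,0],
    [-0.15,-0.21,0,0,0],
    [-0.13,-0.22,0,0,0],
    [-0.11,-0.23,0,0,0],
  ],
)

```text
clock: 20.55
position: [0.6281, -0.0809, 0.2015]
tool_rot: [3.135, 0.004, 1.567]
force: [16.2, -20.0, -2.1]
grip_width: 0.0208
finger_force: 21.1
```

>>> jog_arm(
  motion=[
    [-0.2,-0.2,0,0,0],
    [-0.12,-0.24,0,0,0],
    [-0.09,-0.25,0,0,0],
    [-0.06,-0.25,0,0,0],
    [-0.04,-0.25,0,0,0],
  ],
)

```text
clock: 21.05
position: [0.5915, -0.0952, 0.2014]
tool_rot: [3.137, 0.003, 1.568]
force: [4.8, -12.5, 6.5]
grip_width: 0.0183
finger_force: 21.0
```

>>> jog_arm(
  motion=[
    [0,0,0,0,0.45],
    [0,0,0,0,0.45],
    [0.25,0,0,0,0.45],
    [0.25,0,0,0,0.45],
    [0,0,0,0,0.45],
    [0,0,0,0,0],
    [0,0,0,0,0],
    [0,0,0,0,0],
    [0,0,0,0,0],
  ],
  newtons=20,
)

```text
clock: 21.95
position: [0.5902, -0.0774, 0.1992]
tool_rot: [3.142, -0.001, 1.57]
force: [0.1, 6.2, 1.3]
grip_width: 0.0216
finger_force: 19.7
```

>>> jog_arm(
  motion=[
    [-0.05,-0.2,0,0,0],
    [-0.05,-0.2,0,0,0],
    [0,-0.2,0,0,0],
    [0,-0.1,0,0,0],
    [0,0,0,0,0],
  ],
)

```text
clock: 22.45
position: [0.5791, -0.0788, 0.2003]
tool_rot: [3.121, 0.001, 1.573]
force: [77.8, 5.2, -46.7]
grip_width: 0.0216
finger_force: 38.0
```

>>> jog_arm(
  motion=[
    [0,0.2,0,0,0],
    [0,0.1,0,0,0],
    [0,0,0,0,0.7],
    [0,0,0,0,0.7],
    [0,0,0,0,0.7],
    [0,0,-1,0,0.7],
    [0,0,-1,0,0.7],
    [0,0,-1,0,0.7],
    [0,-1,0,0,0.7],
    [0,-1,0,0,1],
    [0,-1,0,0,1],
    [0,-1,0,0,1],
  ],
)

```text
clock: 23.65
position: [0.4566, -0.081, 0.289]
tool_rot: [-3.142, 0.0, 1.569]
force: [0.4, -0.2, 1.2]
grip_width: 0.085
finger_force: 0.0
```

```bash
python3 - <<'E'
from h import *
c=cam("top"); d=cam("side")
a=cv2.resize(c["p"][130:210,270:430],None,fx=3.75,fy=3.75,interpolation=cv2.INTER_CUBIC)
b=cv2.resize(d["p"][120:240,290:450],None,fx=3.75*0.66,fy=3.75*.66,interpolation=cv2.INTER_CUBIC)
cv2.imwrite("pics/home_t.png",a[:,:,::-1]); 
b2=np.zeros((b.shape[0],a.shape[1],3),np.uint8); b2[:,:b.shape[1]]=b
cv2.imwrite("pics/home.png",np.vstack([a,b2])[:,:,::-1])
E
```

```text
(no output)
```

View pics/home.png

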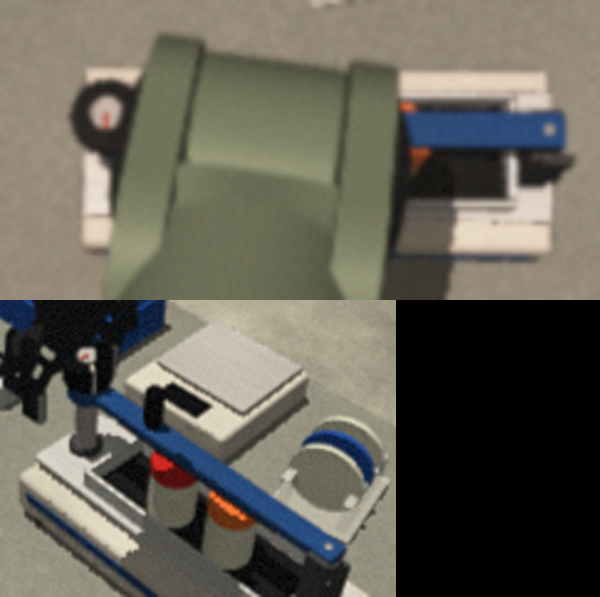

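Bar lies over both jars, tip at (549,130), beside the dark catch lip at (540,165). Now the angle, and the axis for the collar.

```bash
python3 - <<'E'
from h import *
c=cam("top")
A=lambda x,y,z:ray(c,270+x/3.75,130+y/3.75,z)
p=A(105,113,.222);q=A(549,130,.185);print(p,q); d=q-p; print(np.arctan2(d[1],d[0]))
for s in((.579,.018),(.583,.015)):
  for a in (-1.608,-1.57): print(s,a,np.array(s)+np.array([np.cos(a),np.sin(a)])*.335, proj(c,[*(np.array(s)+np.array([np.cos(a),np.sin(a)])*.335),.185])*3.75-[270*3.75,130*3.75])
r=A(105,121,.222); print("red line",r)
m=cv2.inRange(cv2.cvtColor(c["p"],cv2.COLOR_RGB2HSV),(105,120,50),(120,255,255))[130:210,370:430]
ys,xs=np.nonzero(m); l=np.polyfit(xs+370,ys+130,1,); print(len(xs),l)
for u in(385,415): print(ray(c,u,np.polyval(l,u),.18))
E
```

```text
[0.58006633 0.019046   0.222     ] [ 0.56643294 -0.31592643  0.185     ]
-1.6114739173586665
(0.579, 0.018) -1.608 [ 0.56653964 -0.31676819] [550.10281633 129.83351234]
(0.579, 0.018) -1.57 [ 0.57926677 -0.31699989] [549.44566889 113.47918067]
(0.583, 0.015) -1.608 [ 0.57053964 -0.31976819] [553.7573196  124.58584751]
(0.583, 0.015) -1.57 [ 0.58326677 -0.31999989] [553.0943784  108.24805507]
red line [0.5740143  0.01912464 0.222     ]
370 [2.60568356e-02 1.54091507e+02]
[ 0.5715265  -0.22752906  0.18      ]
[ 0.56692597 -0.31310589  0.18      ]
```

>>> jog_arm(
  motion=[
    [0.82,0,0,0,1],
    [0.82,0,0,0,1],
    [0.83,0.8,0,0,1],
    [0.83,0.8,0,0,1],
    [0,0.9,0,0,1],
    [0,0.9,0,0,1],
    [0,0.72,0,0,1],
    [0,0,0.8,0,1],
    [0,0,0,0,1],
  ],
  newtons=60,
)

```text
clock: 24.7
position: [0.5813, 0.0181, 0.2624]
tool_rot: [-3.137, 0.001, 1.57]
force: [-0.0, 0.3, -0.9]
grip_width: 0.0855
finger_force: 0.0
```

>>> jog_arm(
  motion=[
    [0,0,0.8,0,1],
    [0,0,0.8,0,1],
    [0,0,0.7,0,1],
    [0,0,0,0,1],
    [0,0,0,0,0],
    [0,0,0,0,0],
    [0,0,0,0,0],
    [0,0,0,0,0],
  ],
)

```text
clock: 25.5
position: [0.5839, 0.0182, 0.1985]
tool_rot: [3.136, -0.001, 1.57]
force: [4.5, -0.9, 9.7]
grip_width: 0.0521
finger_force: 60.8
```

>>> jog_arm(
  motion=[
    [0,0.08,0,0.5,0],
    [0,0,0,1,0],
    [0,0,0,1,0],
    [0,0,0,1,0],
    [0,0,0,1,0],
    [0,0,0,1,0],
    [0,0,0,1,0],
    [0,0,0,1,0],
    [0,0,0,1,0],
    [0,0,0,1,0],
    [0,0,0,1,0],
    [0,0,0,1,0],
  ],
)

```text
clock: 26.7
position: [0.5828, 0.0188, 0.1983]
tool_rot: [-3.138, 0.0, 0.647]
force: [-24.3, 4.7, 33.5]
grip_width: 0.0519
finger_force: 63.4
```

```bash
python3 - <<'E'
from h import *
s=bot.observe();print(s["moment"],s["qpos"],s["tool_rot"])
E
```

```text
[0.74786199 5.07379569 0.15495699] [-0.5510095   0.57067484  0.61499806  1.76857155 -0.40184568  0.93254708
 -0.68981664] [-3.13823886e+00  2.11597890e-04  6.46970678e-01]
```

>>> jog_arm(
  motion=[
    [0,0,0,1,0],
    [0,0,0,1,0],
    [0,0,0,0.5,0],
  ],
)

```text
clock: 27.0
position: [0.5838, 0.0196, 0.1983]
tool_rot: [-3.139, -0.001, 0.449]
force: [-16.9, 7.1, 28.5]
grip_width: 0.052
finger_force: 63.0
```

```bash
python3 - <<'E'
from h import *
s=bot.observe();print(s["moment"],s["force"],s["tool_rot"])
E
```

```text
[1.21589295 3.31449611 1.92042309] [-16.86058791   7.0750469   28.45961014] [-3.13892174e+00 -1.04543685e-03  4.48663018e-01]
```

>>> jog_arm(
  motion=[
    [0,0,0,0,1],
    [0,0,0,0,1],
    [0,0,0,0,1],
    [0,0,-1,0,1],
    [0,0,-1,0,1],
    [0,0,-1,0,1],
    [0,0,-1,-1,1],
    [0,0,0,-1,1],
    [0,0,0,-1,1],
    [0,0,0,-1,1],
    [0,0,0,-1,1],
    [0,0,0,-1,1],
  ],
)

```text
clock: 28.2
position: [0.5842, 0.018, 0.3164]
tool_rot: [3.141, 0.0, 0.933]
force: [0.1, -0.5, 0.1]
grip_width: 0.0852
finger_force: 0.0
```

>>> jog_arm(
  motion=[
    [0,0,0,-1,1],
    [0,0,0,-1,1],
    [0,0,0,-1,1],
    [0,0,0,-1,1],
    [0,0,0,-1,0],
    [0,0,0,-1,0],
    [0,0,0,-1,0],
    [0,0,0,-1,0],
    [0,0,0,0,0],
  ],
)

```text
clock: 29.1
position: [0.5842, 0.0179, 0.3164]
tool_rot: [3.141, -0.0, 1.571]
force: [-0.5, -0.2, 0.4]
grip_width: 0.0125
finger_force: 0.0
```

>>> jog_arm(
  motion=[
    [0.95,-0.1,0,0,0],
    [0.95,-0.1,0,0,0],
    [0.95,-0.1,0,0,0],
    [0.95,-0.1,0,0,0],
    [0.95,-0.1,0,0,0],
    [0.95,-0.1,0,0,0],
    [0.95,-0.1,0,0,0],
    [0.95,-0.1,0,0,0],
    [0,0,1,0,0],
    [0,0,1,0,0],
    [0,0,1,0,0],
    [0,0,0,0,0],
  ],
)

```text
clock: 30.3
position: [0.5589, 0.2456, 0.223]
tool_rot: [-3.137, 0.003, 1.568]
force: [-0.7, -0.7, 0.2]
grip_width: 0.0001
finger_force: 0.0
```

```bash
python3 - <<'E'
from h import *
c=cam("top"); d=cam("side")
a=cv2.resize(c["p"][135:195,270:350],None,fx=5,fy=5,interpolation=cv2.INTER_CUBIC)
b=cv2.resize(d["p"][90:190,250:380],None,fx=3,fy=3,interpolation=cv2.INTER_CUBIC)
cv2.imwrite("pics/col.png",np.hstack([a,b])[:,:,::-1])
E
```

```text
(no output)
```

View pics/col.png

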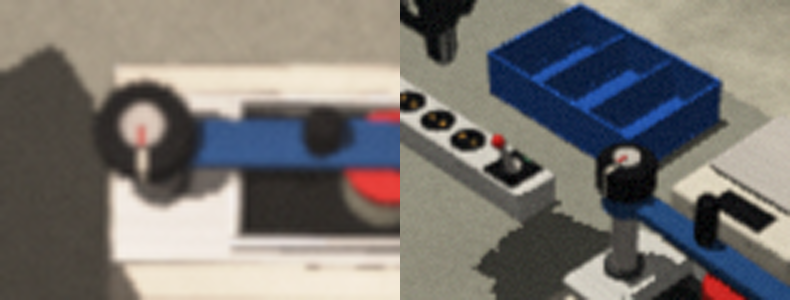

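Collar's white line (141,160) meets the red line (141,135), so it is locked. Now the toggle (ball at right-half 497,141).

>>> jog_arm(
  motion=[
    [0,0,1,0,0],
    [0,0,1,0,0],
    [0,0,1,0,0],
    [0,0,1,0,0],
    [0,0,0.77,0,0],
    [0,0.5,0,0,0],
    [0,0.5,0,0,0],
    [0,0.5,0,0,0],
    [0,0.4,0,0,0],
    [0,0.4,0,0,0],
    [0,0.4,0,0,0],
    [0,0,0,0,0],
  ],
)

```text
clock: 31.6
position: [0.6446, 0.2465, 0.0863]
tool_rot: [3.137, -0.002, 1.568]
force: [-0.9, 0.3, -0.7]
grip_width: 0.0001
finger_force: 0.0
```

>>> jog_arm(
  motion=[
    [0,0.15,0.1,0,0],
    [0,0.1,0.1,0,0],
    [0,0,0,0,0],
  ],
)

```text
clock: 31.9
position: [0.6466, 0.2467, 0.0774]
tool_rot: [-3.136, 0.0, 1.57]
force: [-20.8, -1.1, 16.1]
grip_width: -0.0001
finger_force: 11.1
```

Stop reached (21 N). Back off and look.

>>> jog_arm(
  motion=[
    [0,-0.6,0,0,0],
    [0,-1,0,0,0],
    [0,-1,0,0,0],
    [0,0,-1,0,0],
    [0,0,-1,0,0],
    [0,0,-1,0,0],
    [-0.5,-1,0,0,1],
    [-1,-1,0,0,1],
    [-1,-1,0,0,1],
    [-1,0,0,0,1],
    [-1,0,0,0,1],
    [-1,0,0,0,1],
  ],
)

```text
clock: 33.1
position: [0.4808, 0.0805, 0.1677]
tool_rot: [3.141, -0.0, 1.57]
force: [0.9, -0.7, -0.6]
grip_width: 0.0844
finger_force: 0.0
```

```bash
python3 - <<'E'
from h import *
c=cam("top"); d=cam("side")
a=cv2.resize(c["p"][140:180,210:260],None,fx=6,fy=6,interpolation=cv2.INTER_CUBIC)
a=np.vstack([a,np.zeros_like(a)])
b=cv2.resize(d["p"][110:170,250:330],None,fx=6,fy=6,interpolation=cv2.INTER_CUBIC)
b=np.vstack([b,np.zeros((a.shape[0]-b.shape[0],b.shape[1],3),np.uint8)])
cv2.imwrite("pics/sw.png",np.hstack([a,b])[:,:,::-1])
E
```

```text
(no output)
```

View pics/sw.png

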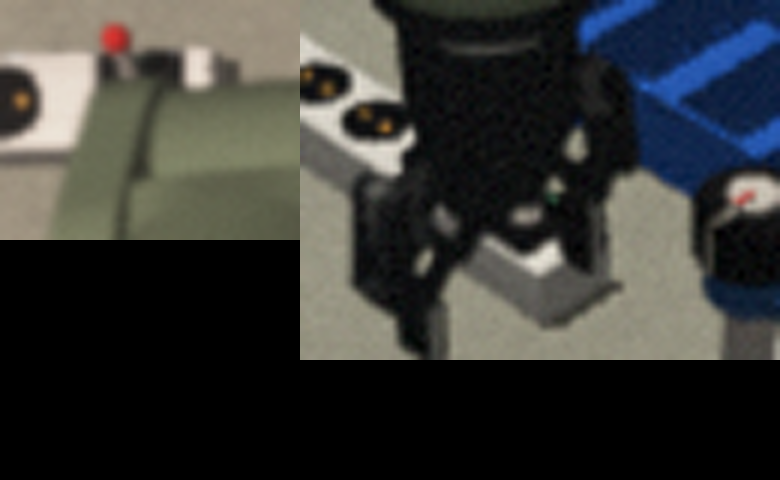

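Red ball is now on the far side (116,38), so the toggle is on. Now the dial.

>>> jog_arm(
  motion=[
    [-0.93,-0.31,0,0,1],
    [-0.93,-0.31,0,0,1],
    [-0.93,-0.31,0,0,1],
    [-0.93,-0.31,0,0,1],
    [-0.93,-0.31,0,0,1],
    [-0.93,-0.31,0,0,1],
    [-0.93,-0.31,0,0,1],
    [-0.93,-0.31,0,0,1],
    [-0.93,-0.31,0,0,0.7],
    [-0.93,-0.31,0,0,0.6],
    [-0.93,-0.31,0,0,0.6],
    [0,0,0,-0.8,0.6],
  ],
  newtons=30,
)

```text
clock: 34.4
position: [0.3775, -0.2282, 0.1675]
tool_rot: [3.141, 0.001, 1.63]
force: [0.1, 1.0, -0.6]
grip_width: 0.0511
finger_force: 0.0
```

>>> jog_arm(
  motion=[
    [0,0,0,-0.75,0.6],
    [0,0,0,0,0.6],
  ],
)

```text
clock: 34.6
position: [0.3786, -0.2254, 0.1674]
tool_rot: [3.141, -0.0, 1.695]
force: [-0.1, -0.1, 0.4]
grip_width: 0.0514
finger_force: 0.0
```

```bash
python3 - <<'E'
from h import *
c=cam("top"); print("ball",ray(c,229.3,146.3,.088)); s=bot.observe(); print(s["position"],s["qpos"])
E
```

```text
ball [0.6629035  0.24831948 0.088     ]
[ 0.3785639  -0.22523589  0.16732442] [ 0.07637638  0.35444004  0.40678411  2.1455904  -0.22064834  0.68000162
  0.75476202]
```

>>> jog_arm(
  motion=[
    [0,0,0.8,0,0.6],
    [0,0,0.8,0,0.6],
    [0,0,0.8,0,0.6],
    [0,0,0.65,0,0.6],
    [0,0,0,0,0.6],
    [0,0,0,0,0],
    [0,0,0,0,0],
    [0,0,0,0,0],
    [0,0,0,0,0],
  ],
)

```text
clock: 35.55
position: [0.3805, -0.2255, 0.0769]
tool_rot: [3.137, 0.002, 1.695]
force: [9.0, 3.1, 3.5]
grip_width: 0.0134
finger_force: 33.0
```

>>> jog_arm(
  motion=[
    [0,0.06,0,1,0],
    [0,0,0,1,0],
    [0,0,0,1,0],
    [0,0,0,1,0],
    [0,0,0,1,0],
    [0,0,0,1,0],
    [0,0,0,1,0],
    [0,0,0,1,0],
    [0,0,0,1,0],
    [0,0,0,1,0],
    [0,0,0,1,0],
    [0,0,0,1,0],
  ],
)

```text
clock: 36.75
position: [0.3814, -0.2256, 0.0769]
tool_rot: [3.139, -0.002, 0.73]
force: [2.8, -1.3, 7.4]
grip_width: 0.0136
finger_force: 33.6
```

>>> jog_arm(
  motion=[
    [0,0,0,1,0],
    [0,0,0,1,0],
    [0,0,0,1,0],
    [0,0,0,1,0],
    [0,0,0,1,0],
    [0,0,0,1,0],
    [0,0,0,1,0],
    [0,0,0,1,0],
    [0,0,0,1,0],
    [0,0,0,1,0],
    [0,0,0,1,0],
    [0,0,0,1,0],
  ],
)

```text
clock: 37.95
position: [0.3817, -0.2262, 0.0769]
tool_rot: [3.141, -0.004, -0.23]
force: [3.3, -5.3, 4.3]
grip_width: 0.0132
finger_force: 33.2
```

>>> jog_arm(
  motion=[
    [0,0,0,1,0],
    [0,0,0,1,0],
    [0,0,0,1,0],
    [0,0,0,1,0],
    [0,0,0,1,0],
    [0,0,0,1,0],
    [0,0,0,1,0],
    [0,0,0,1,0],
    [0,0,0,0.65,0],
    [0,0,0,0,0],
    [0,0,0,0,0],
  ],
)

```text
clock: 39.05
position: [0.3815, -0.2266, 0.0769]
tool_rot: [-3.14, -0.004, -0.919]
force: [3.0, -9.0, 5.0]
grip_width: 0.0136
finger_force: 33.3
```

>>> jog_arm(
  motion=[
    [0,0,0,0,0.6],
    [0,0,0,0,0.6],
    [0,0,0,0,0.6],
    [0,0,-0.6,0,0.6],
    [0,0,-1,0,0.6],
    [0,0,-1,0,0.6],
    [0,0,-1,0,0.6],
    [0,0,-1,0,0.6],
    [0,0,-1,0,0.6],
    [0,0,-1,0,0.6],
    [0,0,-1,0,0.6],
    [0,0,-1,0,0.6],
  ],
)

```text
clock: 40.25
position: [0.3796, -0.2253, 0.3347]
tool_rot: [3.141, 0.0, -0.919]
force: [-0.1, 0.8, -0.2]
grip_width: 0.051
finger_force: 0.0
```

>>> jog_arm(
  motion=[
    [-1,-1,0,0,0.6],
    [-1,-1,0,0,0.6],
    [-1,-1,0,0,0.6],
    [-1,-1,0,0,0.6],
    [-1,-1,0,0,0.6],
    [-1,-1,0,0,0.6],
    [-1,-1,0,0,0.6],
    [-1,-1,0,0,0.6],
    [-1,-1,0,0,0.6],
    [-1,-1,0,0,0.6],
    [0,0,0,0,0.6],
    [0,0,0,0,0.6],
  ],
)

```text
clock: 41.45
position: [0.4338, 0.1739, 0.3337]
tool_rot: [3.14, -0.001, -0.918]
force: [-1.0, -0.3, -0.3]
grip_width: 0.0511
finger_force: 0.0
```

```bash
python3 - <<'E'
from h import *
c=cam("top"); d=cam("side")
a=c["p"][130:270,210:440]; b=d["p"][110:330,250:450]
a=cv2.resize(a,(800,487),interpolation=cv2.INTER_CUBIC)[:, 0:800]
a=cv2.resize(a,(460,280)); b=cv2.resize(b,(330,363),interpolation=cv2.INTER_CUBIC)
z=cv2.resize(c["p"][210:260,350:410],None,fx=4,fy=4,interpolation=cv2.INTER_CUBIC)
im=np.zeros((500,790,3),np.uint8); im[:280,:460]=a; im[:363,460:]=b; im[290:490,:240]=z
cv2.imwrite("pics/fin.png",im[:,:,::-1])
E
```

```text
(no output)
```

View pics/fin.png

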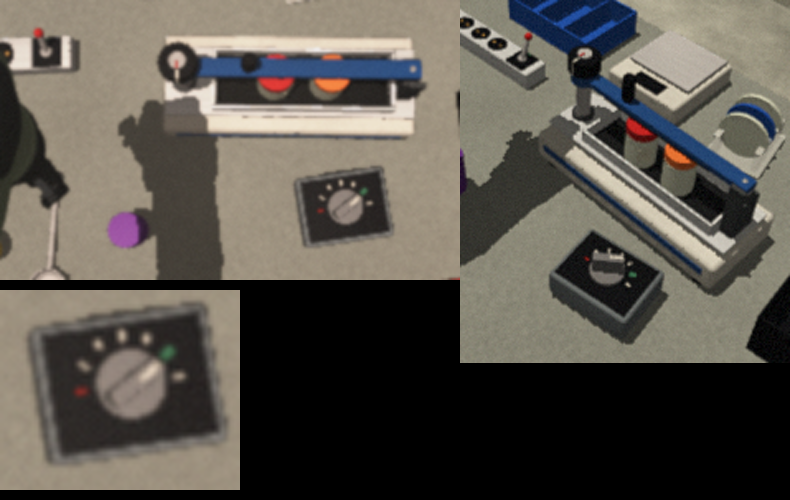

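Everything is in place: both jars stand upright under the bar, the collar is locked, the toggle is on, and the dial pointer (155,368) aims at the green mark (167,352). The arm is clear.

```bash
python3 -c "
from workcell import bot; print(bot.job_done())"
```

```text
the job is handed in; nothing more can be done
None
```

The job is handed in, with no verdict returned: the red and orange jars (no blue or green was in view) stand in the tray, the bar is home, the collar is locked, the power is on, and the dial is at 5, all checked in the camera images.

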